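# Nudge the gauge plate onto its locating pins

### The arm

A 6-joint arm with a two-finger parallel gripper is mounted at the origin on the work surface. World frame = base frame: x ahead of the robot, y to its left, z up, the work surface at z = 0. Lengths are in m, angles in rad, forces in N, time in s.
With the tool pointing down it reaches from about 0.275 to 0.725 m from the base axis. Payload 5.6 kg.
Tool frame: the origin (TCP) lies midway between the tips of the shut fingers; the grasp point (between the pads) lies 19 mm behind it; z points along the fingers, y is the line along which they close (so a half turn about z gives the same grasp; the last joint's range is limited). The gripper opens to 85 mm and grips with 20 to 120 N. Pads are 22 mm wide; open, the fingers measure 114 mm over their backs; the gripper's body (76 mm by 85 mm) begins 54 mm behind the grasp point. The pads swing forward as they close: fully open they stand 13 mm farther back than shut.
Start: joints at [1.438, 0.255, 0.108, 0, -1.424, -0.285], TCP at [0.223, 0.503, 0.231] pointing down, gripper open.
Joint ranges: [-2.95, 2.95], [-1.21, 1.97], [-1.09, 1.5], [-2.87, 1.71], [-2.94, -0.07], [-3.05, 3.05]. Speed limits (rad/s): [2.57, 2.57, 3.14, 3.14, 3.14, 3.14].

### API

Orientations are given as [roll, pitch, yaw] about the fixed x, y, z axes, in that order (R = Rz(yaw) Ry(pitch) Rx(roll)).
In Python, from workcell import env gives the robot as it stands. Calls block until the motion is done:
- env.move_pose(position, orientation): joint-space move of the TCP to a pose.
- env.move_straight(position, orientation=None, v=0.15, force_limit=None): straight line of the TCP; orientation=None keeps the orientation; v is the mean speed in m/s. With force_limit (N) it stops when the force on the tool has changed by that much, and returns True; else False.
- env.goto_joints(angles): joint-space move.
- env.command_gripper(opening, strength=None): finger opening in m; strength is the grip in N (None keeps the last); returns when the fingers have stopped.
- env.pause(seconds).
- env.inverse_kinematics(position, orientation): joint angles nearest the present ones, or None.
- env.camera(name): name is "side" or "top"; returns the picture (384x512x3 uint8, red, green, blue); there is no depth.
- env.get_calibration(name): a dict with "K" (3x3 intrinsics, pixels), "T" (4x4, takes a point from camera to world coordinates). Camera axes: x right, y up, looking along -z (the intrinsics and any distortion apply to the point x, -y, -z); pixel columns grow to the right and rows downward; lengths in m; the calibration is good to about 2 mm. A picture is of the moment at which its call begins. get_calibration takes no time and is no camera call.
A pose or a line that the arm cannot do raises env.IKError and nothing moves.
- env.finish_job(): hands the job in; it is judged then, once.
Trained networks look in the newest picture that a camera, given by its name, has taken for a name from the list of things; names that differ only in an ending like _2 or _b are one class to them, and where a whole thing is asked for, a point or a joint stands for the part that bears it (a point fixed in the world has none). Each returns a list of dicts, best first, with "p" (0 to 1); they miss things now and then, are a little off and sometimes report something else, mostly with a low value. They report only what shows in the picture. A call takes as long as a camera call. They do not tell look-alikes from the thing itself.
- env.search_frame(target, camera): "location" ([column, row] in pixels, amid what is visible of it).
Readings, each from a call of its own:
- env.read_time_s(): time.
- env.read_joint_pos(): joint angles.
- env.read_qvel(): joint speeds.
- env.read_joint_efforts(): joint torques, N m.
- env.read_ee_pos(): TCP position.
- env.read_orientation(): TCP orientation.
- env.read_force(): force on the tool from outside, world axes, zero at the start.
- env.read_ft_torque(): the same for the moment, N m.
- env.read_grip_width(): finger opening in m.
- env.read_grasp_force(): force on a finger pad.
Only numpy, scipy, OpenCV 4.12 (cv2) and the standard library are available. Lean on these libraries where they do the work, as an engineer would, in place of code of your own. Each camera call takes 0.05 s, during which the arm holds its last target. There are 200 camera calls.

### The job

The aluminium gauge plate lies crooked on the inspection fixture, propped up on the two locating pins. Nudge it sideways with the fingertips, against the fence and along it, until both of its small holes drop over the two pins and it lies flat on the deck. Do not pick the plate up, leave all other things where they stand, and finish with the hand clear.

Things in the scene. Friction and masses are not known exactly. Their poses are not given: they have to be found in the camera images.
- fixture: Fixed locating fixture. Origin: centre of its underside, on the counter (z = 0); x towards its fence (away from the robot), y left along the fence, z up. Dark steel deck: x -75 to +75, y -140 to +140 mm, its top 30 mm above the counter. Fence: a bar along the far side, face at x = +51 mm, as long as the deck, top 34 mm above it. Two pins at x = +20, y = +50 and -50 mm. Flush discs in the deck are only decoration.
- pin_left (a point): Top centre of the fixture's +y pin, 12 mm above the deck. Both pins: round, 14 mm thick for the first 4 mm above the deck, then tapering to a flat nose 8 mm across; hidden under the plate until it drops.
- pin_right (a point): Top centre of the fixture's -y pin, 12 mm above the deck; same shape
- plate: Loose aluminium plate, 100 (its x) x 190 (its y) x 8 mm, about 0.4 kg. Origin: centre of its underside; x towards its far long edge, z up. At first it slopes about 8 degrees, the near long edge on the deck, the rear on the pins' noses: 20 to 36 mm too far left or right, up to 18 mm short of the fence, turned up to 0.12 rad. A 31 mm bore at x = -20, y = 0 is not used. A few newtons slide it.
- hole_left (a point): Centre, at the underside, of the plate's +y hole (plate x = +20, y = +50 mm), 16 mm across, for pin_left. Slid along the fence, the plate drops by itself when both holes come over the pins.
- hole_right (a point): Centre, at the underside, of the plate's -y hole (plate x = +20, y = -50 mm), 16 mm across, for pin_right. Home, the plate lies flat, centred along the deck, far edge 1 mm from the fence, the pins standing 4 mm out of its top, with 1 mm play all round.
- hub_bolt: stainless hub bolt standing on its hexagon head (30 mm across flats, 12 high), shank 18 mm thick, 80 mm high in all; a bystander behind the fixture. Origin: centre of its underside
- castle_nut: brass castle nut, 30 mm across flats, 23 mm high; a bystander in front of the fixture. Origin: centre of its underside
- torque_adapter: black anodized torque adapter, a stepped cylinder 34 mm across with a steel square on top, 58 mm high; a bystander at the fixture's right end. Origin: centre of its underside
- thread_cap: red plastic thread protector cap, 32 mm across, 32 mm high; a bystander in front of the fixture. Origin: centre of its underside
- hub_spacer: steel spacer ring, 64 mm outside, 22 mm high; a bystander at the fixture's left end. Origin: centre of its underside
- spare_bolt: shorter stainless bolt standing on its head, 57 mm high; a bystander near the chute's mouth. Origin: centre of its underside
- washer: flat steel washer, 48 mm outside, 5 mm high; a bystander near the chute's mouth. Origin: centre of its underside
There are look-alikes about, which are no part of the job. Of the things like the plate, leave any that is purple; of the rest the smaller one is meant.

How it is judged:
At the end, for the whole second after the job is handed in: Each hole is centred on its pin within 3.5 mm, the plate lies flat on the deck (underside within 3 mm of it at the centre, tilt under 0.03 rad) and is at rest (horizontal distance between hole_left and pin_left below 0.0035 m and horizontal distance between hole_right and pin_right below 0.0035 m and z of plate in the frame of fixture below 0.033 m and angle between plate's own z axis and vertical below 0.03 rad and linear speed of plate below 0.01 m/s); the robot touches nothing.
It fails at once if the plate is lifted (its centre more than 25 mm above the deck) or tipped by more than 0.4 rad (z of plate in the frame of fixture above 0.055 m or angle between plate's own z axis and vertical above 0.4 rad).
It fails at once if the plate is pushed off the deck (z of plate in the frame of fixture below 0.024 m).
It fails at once if a bystander is moved by more than 15 mm (distance of any of hub_bolt, castle_nut, torque_adapter, thread_cap, hub_spacer, spare_bolt, washer from where it was at the start of the episode above 0.015 m).
It also fails if it takes over 54 s, if anything falls off the work surface, if the arm or the gripper's body presses on something with over 40 N, if the wrist force passes 120 N, or if a joint passes its speed limit or range.

## Working session

There is one attempt and no reset: what is moved stays moved. The work goes in short steps, each a Python script; the robot and the scene stay as the last script left them, time stands still between calls to the robot, and variables do not carry over. Pictures are saved under pics/ and viewed, at most 10 in all, crops included, and the job is handed in when it is done.

```bash
mkdir -p pics; ls
python3 - <<'E'
from workcell import env
import cv2,numpy as np
print(env.read_time_s())
for c in ["top","side"]:
    im=env.camera(c); cv2.imwrite(f"pics/{c}0.png",cv2.resize(im[:,:,::-1],(800,600),interpolation=cv2.INTER_CUBIC))
    cal=env.get_calibration(c); print(c,{k:np.round(v,4).tolist() for k,v in cal.items()})
    for t in ["plate","fixture","hole_left","hole_right","hub_bolt","castle_nut","torque_adapter","thread_cap","hub_spacer"]:
        print(t,[(np.round(d["location"],1).tolist(),round(d["p"],2)) for d in env.search_frame(t,c)])
print(env.read_time_s())
E
```

```text
pics
0.0
top {'K': [[464.3427, 0.0, 260.1836], [0.0, 464.3427, 200.5291], [0.0, 0.0, 1.0]], 'T': [[0.0074, 0.991, -0.134, 0.3305], [-1.0, 0.0074, -0.0003, -0.08], [0.0007, 0.134, 0.991, 1.2981], [0.0, 0.0, 0.0, 1.0]]}
plate [([295.8, 278.1], 0.78), ([227.9, 167.4], 0.58), ([189.5, 259.4], 0.57)]
fixture [([207.8, 157.8], 0.87)]
hole_left [([192.2, 260.2], 0.95), ([300.6, 280.6], 0.86), ([225.4, 165.8], 0.8)]
hole_right [([227.3, 168.7], 0.97), ([192.2, 260.5], 0.93), ([300.6, 282.8], 0.64), ([256.9, 218.9], 0.5)]
hub_bolt [([231.6, 116.0], 0.65)]
castle_nut [([172.9, 206.2], 0.57)]
torque_adapter [([308.8, 173.4], 0.51), ([394.5, 188.6], 0.27)]
thread_cap []
hub_spacer [([119.8, 164.4], 0.54)]
side {'K': [[454.3368, 0.0, 251.3004], [0.0, 454.3368, 193.1328], [0.0, 0.0, 1.0]], 'T': [[0.9988, 0.0273, -0.0405, 0.4596], [-0.0483, 0.6804, -0.7312, -0.8895], [0.0076, 0.7323, 0.6809, 0.8113], [0.0, 0.0, 0.0, 1.0]]}
plate [([156.1, 252.0], 0.93), ([283.5, 174.1], 0.81), ([191.4, 163.3], 0.81), ([343.2, 347.4], 0.25)]
fixture [([301.9, 183.5], 0.91)]
hole_left [([159.3, 251.5], 0.94), ([283.0, 176.3], 0.82), ([187.9, 166.4], 0.76)]
hole_right [([157.3, 257.6], 0.93), ([192.3, 166.7], 0.93), ([284.2, 177.6], 0.73)]
hub_bolt [([341.5, 177.7], 0.75), ([278.3, 119.0], 0.45), ([340.8, 350.2], 0.44)]
castle_nut [([240.9, 147.6], 0.45)]
torque_adapter [([285.3, 246.0], 0.86)]
thread_cap [([231.0, 201.5], 0.56), ([301.3, 180.2], 0.54)]
hub_spacer [([278.6, 122.4], 0.81)]
1.0
```

View pics/top0.png

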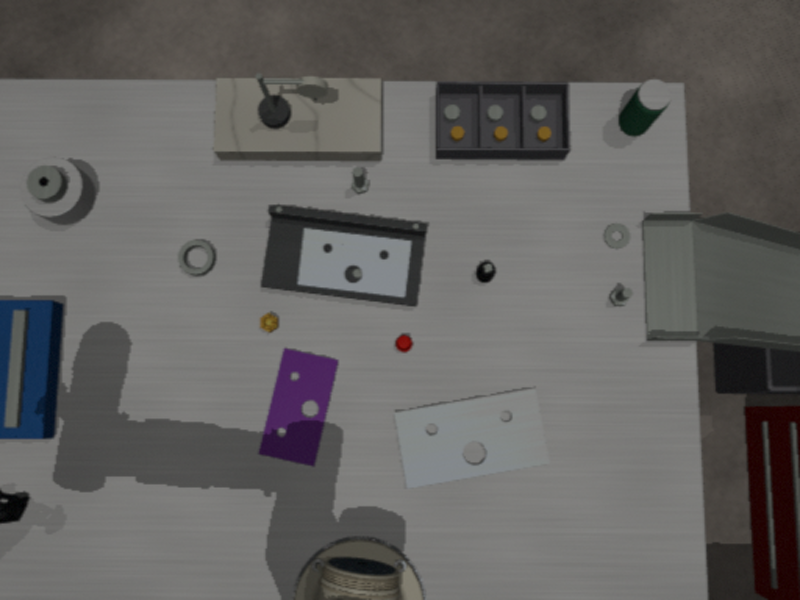

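View pics/side0.png

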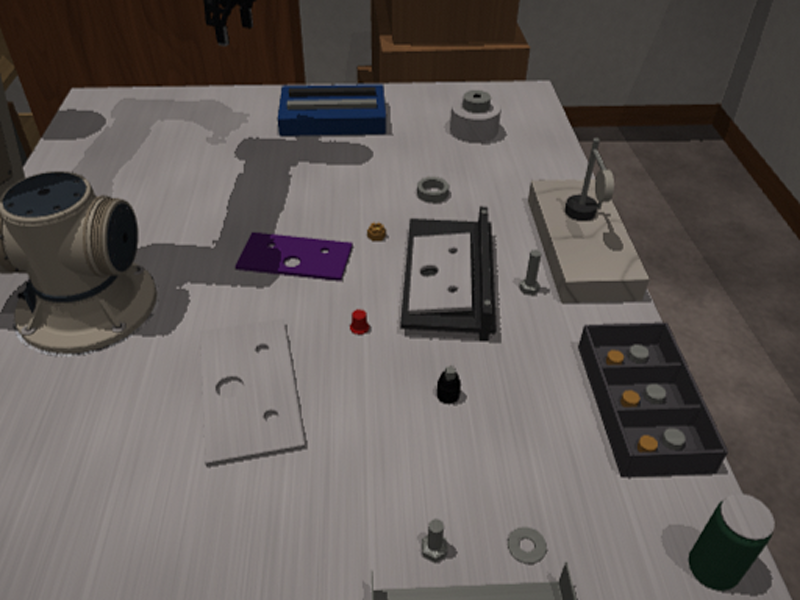

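Run:
```python
from workcell import env
import cv2,numpy as np
t=env.camera("top");s=env.camera("side")
np.save("t0.npy",t);np.save("s0.npy",s)
g=lambda im:cv2.convertScaleAbs(im[:,:,::-1],alpha=1.5,beta=20)
cv2.imwrite("pics/t1.png",cv2.resize(g(t[125:205,160:280]),None,fx=6.5,fy=6.5,interpolation=cv2.INTER_CUBIC))
cv2.imwrite("pics/s1.png",cv2.resize(g(s[132:222,250:330]),None,fx=6.5,fy=6.5,interpolation=cv2.INTER_CUBIC))
```

```text
(no output)
```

View pics/t1.png

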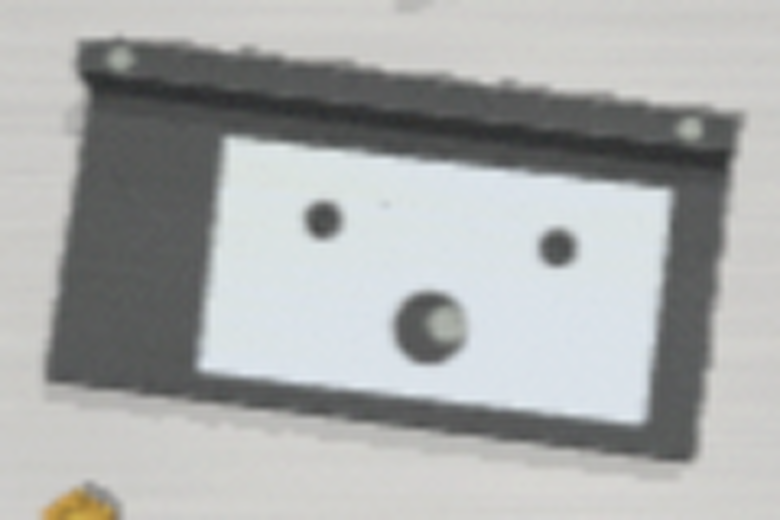

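View pics/s1.png

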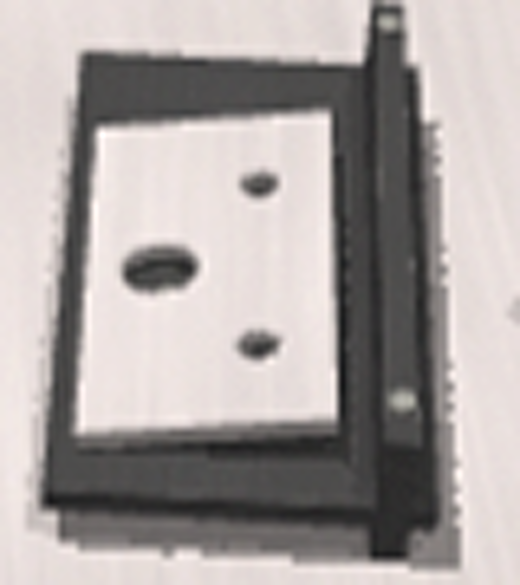

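```bash
cat > h.py <<'E'
from workcell import env
import numpy as np, cv2
from scipy.optimize import least_squares
from scipy.spatial.transform import Rotation as R
CAL={c:env.get_calibration(c) for c in("top","side")}
def proj(c,P):
    C=CAL[c];T=np.array(C["T"]);q=(np.atleast_2d(P)-T[:3,3])@T[:3,:3]
    q=q*[1,-1,-1];q=q@np.array(C["K"]).T;return q[:,:2]/q[:,2:]
def ray(c,uv,z):
    C=CAL[c];T=np.array(C["T"]);d=np.linalg.inv(C["K"])@[uv[0],uv[1],1];d=T[:3,:3]@(d*[1,-1,-1])
    return T[:3,3]+d*(z-T[2,3])/d[2]
def fx(p,P): # fixture frame -> world
    return np.atleast_2d(P)@R.from_euler("z",p[2]).as_matrix().T+[p[0],p[1],0]
E
cat > fit.py <<'E'
from h import *
o={"top":(160,125),"side":(250,132)}
px=lambda c,L:np.array(L)/6.5-.42+o[c]
F={"top":([(47,380),(690,460),(80,40),(742,117)],[(-75,140,30),(-75,-140,30),(75,140,64),(75,-140,64)]),
   "side":([(82,52),(45,505)],[(-75,140,30),(-75,-140,30)])}
PT=[(50,95,8),(50,-95,8),(-50,-95,8),(-50,95,8),(20,50,8),(20,-50,8),(-20,0,8)]
P={"top":[(225,135),(672,187),(648,425),(198,370),(323,220),(557,248),(430,327)],
   "side":[(332,108),(340,420),(77,435),(97,128),(260,183),(258,343),(160,268)]}
def pl(q): return np.array(PT)/1e3@R.from_euler("ZYX",q[3:]).as_matrix().T+q[:3]
def res(v,sep=False):
    f,q,b=v[:3],v[3:9],{"top":v[9:11],"side":v[11:13]};r=[]
    for c in F:
        r.append(proj(c,fx(f,np.array(F[c][1])/1e3))+b[c]-px(c,F[c][0]))
        r.append(proj(c,pl(q))+b[c]-px(c,P[c]))
    if sep:return r
    return np.r_[np.concatenate(r).ravel(),v[9:]/1.0]
s=least_squares(res,[.45,0,0,.45,0,.04,0,0,0,0,0,0,0]);v=s.x
print(np.round(v,4)); [print(np.round(r,2).tolist()) for r in res(v,True)]
f,q=v[:3],v[3:9]
Rf=R.from_euler("z",f[2]); W=R.from_euler("ZYX",q[3:])
print("plate in fixture",Rf.inv().apply(q[:3]-[f[0],f[1],0])*1e3,(Rf.inv()*W).as_euler("ZYX"))
print("corners in fixture mm\n",np.round(Rf.inv().apply(pl(q)-[f[0],f[1],0])*1e3,1))
for n,c,uv,z in [("hub_bolt","top",(231.6,118),.04),("nut","top",(172.9,206.2),.015),("torque","top",(311,173.4),.03),("torque s","side",(287,246),.03),("cap","top",(259,219.5),.016),("spacer","top",(126,164.4),.011),("spacer s","side",(277,121),.011)]:
    w=ray(c,uv,z);print(n,np.round(w,3),np.round(Rf.inv().apply(w-[f[0],f[1],0])*1e3))
np.save("fix.npy",f)
E
python3 fit.py
```

```text
[ 0.6043  0.0302 -0.1148  0.5904  0.0108  0.0405 -0.1119 -0.1553  0.0073
 -0.8597  0.0308  0.0787  1.0773]
[[-0.39, 1.15], [1.09, 1.06], [0.22, -2.25], [-0.12, -1.94]]
[[0.08, 0.37], [0.14, 0.49], [-0.46, 0.15], [0.06, 0.47], [0.03, 0.11], [0.24, 0.07], [-0.03, 0.29]]
[[-0.9, 0.61], [-0.99, -1.3]]
[[0.17, 0.11], [0.24, -0.22], [0.05, 0.08], [0.14, -0.09], [0.29, -0.26], [0.56, 0.11], [0.34, -0.12]]
plate in fixture [-11.59389966 -20.89538326  40.49679192] [ 0.00297577 -0.15534584  0.00730754]
corners in fixture mm
 [[  36.2   74.2   56.8]
 [  37.  -115.8   55.5]
 [ -61.8 -116.1   40. ]
 [ -62.6   73.9   41.4]
 [   6.7   29.1   51.9]
 [   7.1  -70.9   51.1]
 [ -32.6  -21.    45.3]]
hub_bolt [0.733 0.002 0.04 ] [131. -13.  40.]
nut [0.486 0.163 0.015] [-132.  119.   15.]
torque [ 0.579 -0.22   0.03 ] [   4. -252.   30.]
torque s [ 0.578 -0.228  0.03 ] [   3. -259.   30.]
cap [ 0.451 -0.077  0.016] [-140. -124.   16.]
spacer [0.605 0.3   0.011] [-30. 268.  11.]
spacer s [0.603 0.297 0.011] [-32. 265.  11.]
```

```bash
python3 - <<'E'
s=open("fit.py").read()
s=s.replace("(80,40),(742,117)]","(80,40),(742,117),(84,78),(738,152)]").replace("(75,140,64),(75,-140,64)]","(xb,140,64),(xb,-140,64),(51,140,64),(51,-140,64)]")
s=s.replace('F={"top"','Fd=lambda xb:{"top"').replace("r=[]","r=[];F=Fd(v[13])").replace("v[9:]/1.0","v[9:13]/1.0").replace("0,0,0,0,0,0,0])","0,0,0,0,0,0,0,70])")
open("fit.py","w").write(s)
E
python3 fit.py
```

```text
[ 6.06700e-01  2.92000e-02 -1.15100e-01  5.90600e-01  1.12000e-02
  3.93000e-02 -1.11800e-01 -1.55200e-01  7.60000e-03 -7.52000e-01
 -1.77000e-01 -1.31200e-01  8.51300e-01  6.60157e+01]
[[0.12, 0.07], [1.57, -0.0], [0.26, -0.16], [-0.01, 0.19], [-1.17, -0.71], [-0.05, 0.14]]
[[0.1, 0.21], [0.11, 0.31], [-0.49, -0.06], [0.09, 0.27], [0.04, -0.07], [0.22, -0.11], [-0.03, 0.09]]
[[-0.24, 0.57], [-0.21, -1.26]]
[[-0.02, 0.14], [0.05, -0.19], [-0.1, 0.11], [-0.02, -0.06], [0.11, -0.23], [0.39, 0.14], [0.18, -0.09]]
plate in fixture [-13.94586359 -19.74360119  39.28049756] [ 0.00329938 -0.15518556  0.00762463]
corners in fixture mm
 [[  33.8   75.4   55.6]
 [  34.6 -114.6   54.2]
 [ -64.2 -115.    38.7]
 [ -65.    75.    40.2]
 [   4.4   30.3   50.7]
 [   4.8  -69.7   49.9]
 [ -34.9  -19.9   44.1]]
hub_bolt [0.733 0.002 0.04 ] [129. -12.  40.]
nut [0.486 0.163 0.015] [-135.  119.   15.]
torque [ 0.579 -0.22   0.03 ] [   1. -251.   30.]
torque s [ 0.578 -0.228  0.03 ] [   1. -259.   30.]
cap [ 0.451 -0.077  0.016] [-143. -123.   16.]
spacer [0.605 0.3   0.011] [-33. 269.  11.]
spacer s [0.603 0.297 0.011] [-34. 266.  11.]
```

```bash
cat >> h.py <<'E'
f=np.load("fix.npy")
def W(x,y,z): return (fx(f,np.array([x,y,z])/1e3)[0]).tolist()
O=[np.pi,0,f[2]]
E
python3 - <<'E'
from h import *
env.command_gripper(0.0)
print(env.inverse_kinematics(W(-92,-20,120),O),env.inverse_kinematics(W(5,-140,35),O),env.inverse_kinematics(W(5,140,35),O))
env.move_pose(W(-92,-20,120),O)
print(env.read_time_s(),env.move_straight(W(-92,-20,35),v=.1,force_limit=8))
h=env.move_straight(W(-50,-20,35),v=.025,force_limit=12)
p=np.array(env.read_ee_pos());print(h,R.from_euler("z",-f[2]).apply(p-[f[0],f[1],0])*1e3,env.read_force())
env.move_straight(W(-92,-20,35),v=.1)
env.move_straight(W(-92,-20,150),v=.2)
env.move_pose(W(0,-150,150),O)
print(env.read_time_s())
t=env.camera("top");s=env.camera("side")
g=lambda im:cv2.resize(cv2.convertScaleAbs(im[:,:,::-1],alpha=1.5,beta=20),None,fx=5,fy=5,interpolation=cv2.INTER_CUBIC)
cv2.imwrite("pics/b2.png",np.hstack([g(t[125:215,160:260]),g(s[132:222,255:315])]))
E
```

```text
[ 3.44267779e-01  2.46698971e-01 -1.94179971e-01  4.44089210e-16
 -1.12991738e+00  1.11145376e+00] [ 7.44074207e-02  4.89388918e-01 -6.40896868e-02  4.44089210e-16
 -1.01731772e+00  1.38131412e+00] [ 5.00999503e-01  5.64880740e-01  6.84118940e-02  4.44089210e-16
 -1.07432748e+00  9.54722033e-01]
3.9333 False
True [-60.47962717 -20.78701768  33.75828615] [0.1127198  0.2342009  0.34038065]
8.0667
```

View pics/b2.png

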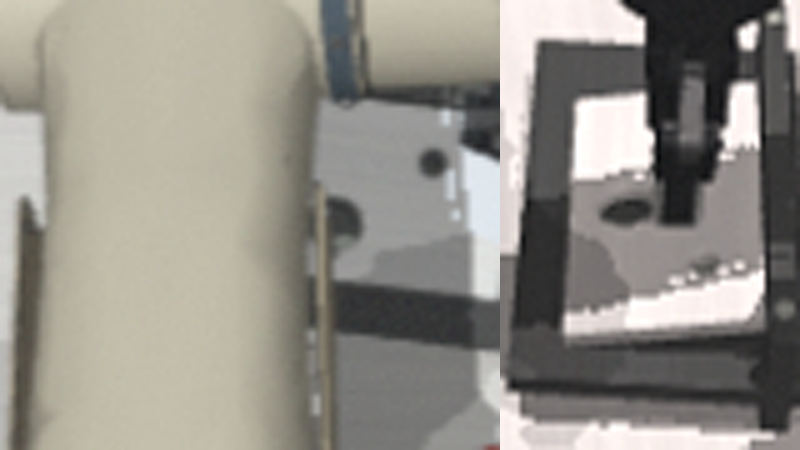

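Run:
```python
from h import *
loc=lambda:np.round(R.from_euler("z",-f[2]).apply(np.array(env.read_ee_pos())-[f[0],f[1],0])*1e3,1)
env.move_straight(W(4,-145,150),v=.2)
print(env.move_straight(W(4,-145,36),v=.12,force_limit=8),loc())
h=env.move_straight(W(4,-98,36),v=.02,force_limit=10)
print(h,loc(),env.read_force())
env.move_straight(W(4,-145,36),v=.1)
env.move_straight(W(4,-145,150),v=.2)
env.move_pose(W(-300,-200,250),O)
print(env.read_time_s())
t=env.camera("top");s=env.camera("side")
g=lambda im:cv2.resize(cv2.convertScaleAbs(im[:,:,::-1],alpha=1.5,beta=20),None,fx=5,fy=5,interpolation=cv2.INTER_CUBIC)
cv2.imwrite("pics/b3.png",np.hstack([g(t[125:215,160:260]),g(s[132:222,255:315])]))
```

```text
False [   4.7 -145.    36.9]
False [  4.1 -98.2  36. ] [ 0.75555345 -1.87530279 -0.21385302]
14.5833
```

View pics/b3.png

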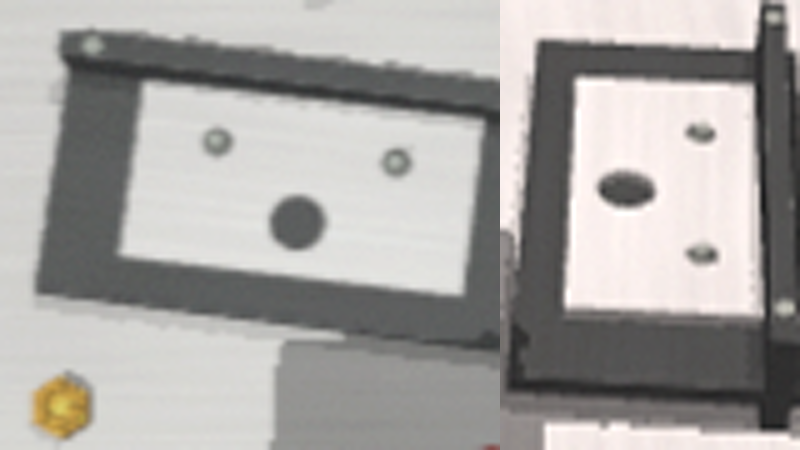

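Run:
```python
from h import *
b={"top":np.array([-.752,-.177]),"side":np.array([-.131,.851])};o={"top":(160,125),"side":(255,132)}
PT=np.array([(50,95,8),(50,-95,8),(-50,-95,8),(-50,95,8),(20,50,8),(20,-50,8),(-20,0,8)])/1e3
P={"top":[(140,80),(488,120),(465,297),(118,255),(217,140),(397,161),(297,222)],
 "side":[(255,80),(263,316),(65,308),(77,78),(202,132),(202,253),(127,189)]}
def r(q):
    w=fx(f,PT@R.from_euler("ZYX",q[3:]).as_matrix().T+q[:3])
    return np.concatenate([proj(c,w)+b[c]-(np.array(P[c])/5-.4+o[c]) for c in P]).ravel()
s=least_squares(r,[0,0,.03,0,0,0]);print(np.round(s.x[:3]*1e3,1),np.round(s.x[3:],3),np.abs(s.fun).max())
```

```text
[-0.1  0.7 32.6] [ 0.004 -0.025  0.011] 0.8442882108213894
```

Run:
```python
from h import *
loc=lambda:np.round(R.from_euler("z",-f[2]).apply(np.array(env.read_ee_pos())-[f[0],f[1],0])*1e3,1)
env.move_pose(W(-35,0,90),O)
for x,y in [(-35,0),(33,0),(33,70),(33,-70)]:
    env.move_straight(W(x,y,55),v=.15)
    print(env.move_straight(W(x,y,32),v=.02,force_limit=6),loc())
    env.move_straight(W(x,y,55),v=.15)
env.move_straight(W(33,-70,120),v=.2)
env.move_pose(W(-300,-200,250),O)
print(env.read_time_s())
t=env.camera("top");s=env.camera("side")
g=lambda im:cv2.resize(cv2.convertScaleAbs(im[:,:,::-1],alpha=1.5,beta=20),None,fx=5,fy=5,interpolation=cv2.INTER_CUBIC)
cv2.imwrite("pics/b4.png",np.hstack([g(t[125:215,160:260]),g(s[132:222,255:315])]))
```

```text
True [-35.1  -0.   38.1]
True [32.8 -0.  38.1]
True [32.9 69.9 38.1]
True [ 32.9 -70.   38.1]
24.975
```

View pics/b4.png

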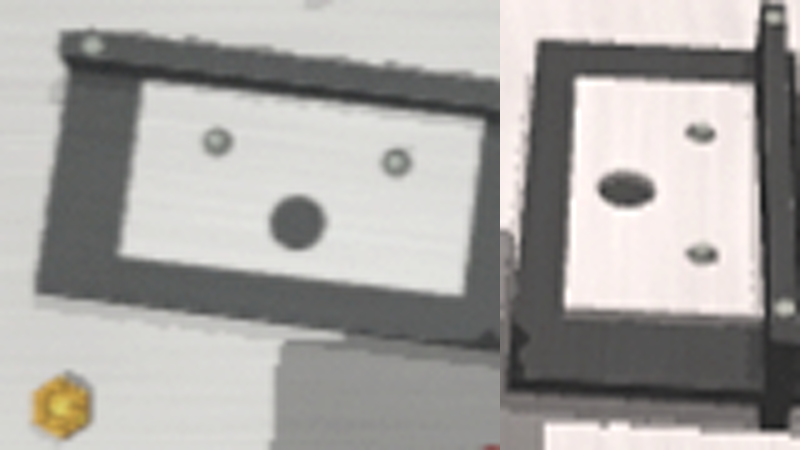

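The picture shows both pins in the holes at (217,140) and (397,161). All four touches on the plate's top read 38.1 mm, so it lies flat and seated.

```bash
python3 -c "
from workcell import env
print(env.finish_job())"
```

```text
the job is handed in; nothing more can be done
None
```

The plate is home: both holes sit over their pins, it lies flat on the deck (top at 38.1 mm at all four points touched), and the hand is clear; I handed the job in at about 25 s, and the call returned no verdict.

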